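# Load the last tube rack and close the transport case

### The job

Get the specimen transport case ready for the courier: lower the tube rack that has the carrying handle, upright, into the empty bay beside the cold pack (set it down on the grey pad, do not drop it in), then swing the lid fully shut, and then swing the wire clamp over until it lies fully down on the closed lid. Do not disturb the other rack, the bottle or the sharps jar, and leave the cold pack in its bay.

Things in the scene. Friction and masses are not known exactly. Their poses are not given: they have to be found in the camera images.
- case: Fixed grey plastic transport case, open at the top. Outer size 172 (x) x 168 (y) x 105 (z) mm, walls 5 mm, floor top 6 mm above its underside. A 6 mm wide divider 50 mm high runs along x at y = 0, making two bays 162 (x) x 76 (y) mm whose centres are at y = +41 and y = -41 mm. Origin: centre of the underside; z up; the lid's hinge runs along y at x = +86 mm, the clamp's hinge at x = -85 mm
- lid (a joint): Angle of the white lid (a slab 172 x 168 x 8 mm, smooth, no handle), rad. 0 = closed flat on the rim; it grows as it opens; 1.57 = standing upright; up to 1.9. The stiff hinge keeps it where it is left; pushing its outer face about 130 mm from the hinge takes 2 to 5 N
- lid_hinge (a point): Point on the lid's hinge axis (along case y), middle of its width, 105 mm above the case's underside; the closed lid's underside lies at this height
- lid_edge (a point): Middle of the lid's free edge, on its outer face, 172 mm from the hinge
- clamp (a joint): Angle of the wire clamp (a U of round steel bar 10 mm thick: crossbar 190 mm long along case y, two arms 60 mm long), rad. 0 = lying flat on top of the closed lid, pointing to case +x; 1.57 = standing upright; more = leaning out from the case to -x; up to 2.3. Stiff: stays where left, takes about 4 to 5 N at the crossbar
- clamp_hinge (a point): Point on the clamp's hinge axis, middle of its width, 118 mm above the case's underside
- clamp_bar (a point): Middle of the clamp's crossbar, 60 mm from its hinge axis, on the bar's centre line
- rack: Loose black tube rack with a carrying handle, 150 (x) x 66 (y) mm, 88 mm high, about 320 g. Origin: centre of the underside, z up. Metal handle: a crossbar along x, 56 mm long, 10 mm wide (y), from 72 to 88 mm above the underside, over the middle; capped tubes 84 mm high stand at x = +-41 and +-60 mm, y = +-19 mm, so that the middle is free for fingers
- pad: Loose grey pad 152 (x) x 68 (y) x 5 mm on the floor of the case's empty bay; it marks the bay for the rack. Origin: centre of the underside
- cold_pack: Loose white hard-shell cold pack 150 (x) x 66 (y) x 60 mm lying in the other bay. Origin: centre of the underside
- spare_rack: Loose black tube rack without a handle, 140 (x) x 60 (y) mm, tubes 84 mm high; to be left alone. Origin: centre of the underside
- bottle: White disinfectant bottle, 64 mm diameter, 190 mm high; to be left alone. Origin: centre of the underside
- sharps: Yellow sharps jar, 84 mm diameter, 130 mm high; to be left alone. Origin: centre of the underside
Mind the look-alikes: they are no part of the job. Leave any blue look-alike of the rack alone.

How it is judged:
By the outcome, as a careful person would: the job done as asked, in the order asked, and still so for the second after the job is handed in, with the robot touching nothing.
It also fails if it takes over 70 s, if anything falls off the work surface, if the arm or the gripper's body presses on something with over 40 N, if the wrist force passes 120 N, or if a joint passes its speed limit or range.

### The arm

A 6-joint arm with a two-finger parallel gripper is mounted at the origin on the work surface. World frame = base frame: x ahead of the robot, y to its left, z up, the work surface at z = 0. Lengths are in m, angles in rad, forces in N, time in s.
With the tool pointing down it reaches from about 0.25 to 0.8 m from the base axis. Payload 8.5 kg.
Tool frame: the origin (TCP) lies on the centre line of the jaws, within the pads' length; the fingertips stand 17 mm ahead of it and the grasp point (between the pads) lies 2 mm behind it (bot.nose_length is the distance from the TCP to the fingertips, in m); z points along the fingers, x is the direction in which the jaws open and shut, and the axes are right-handed (so a half turn about z gives the same grasp; the last joint's range is limited). The gripper opens to 85 mm and grips with 20 to 120 N. Pads are 22 mm wide; open, the fingers measure 114 mm over their backs; the gripper's body (76 mm by 85 mm) begins 54 mm behind the grasp point. The pads swing forward as they close: fully open they stand 13 mm farther back than shut.
Start: joints at [1.163, 0.238, -0.013, 1.319, 0, 1.571], TCP at [0.208, 0.482, 0.248] pointing down, gripper open.
Joint ranges: [-2.66, 2.66], [-1.03, 1.9], [-1.14, 1.46], [-1.82, 2.27], [-1.45, 1.34], [-3.14, 3.14]. Speed limits (rad/s): [2.22, 2.22, 2.79, 3.14, 3.14, 3.14].

### API

Orientations are given as a 3x3 rotation matrix whose columns are the frame's x, y, z axes.
In Python, from bench import bot gives the robot as it stands. The module is installed in compiled form; this text tells all that it offers.
- The arm moves only by the shell command python3 -m creep 'ROWS' [OPENING] [FORCE]. ROWS is JSON, a list of rows, each an object with "slide": the shift along the world's x, y, z in mm, a list of three; "twist": the turn about the world's z in rad. A call has 1 to 8 rows; each row shifts and turns the commanded pose from where the row before left it; what a row does not reach is not made up. A row lasts 1/8 s, in which the tool goes at most 62.5 mm and 10.7 degrees, less where a joint would pass 70% of its speed; a pose out of reach is approached as far as the arm can. A call is refused whole if a number of a shift passes 62.5 or a number of a turn 0.188, either way. A call with a gripper value outside its range is refused whole. OPENING is the opening, from 0 (shut) to 1 (fully open), set as the call begins (- or left out, the last holds). The fingers move at their own pace and stop on an object; FORCE is the grip in N (left out, the last holds). Time passes only in rows, so rows that do not move let the fingers close. It gives the time, the measured TCP pose, the force and the opening at its end, in the units of the state.
- bot.observe(): the state, without advancing time (a new reading comes with each control period).
- bot.capture(name): name is "side" or "top"; returns a dict with "img" (400x640x3 uint8, red, green, blue), "range_z" (400x640 float32, m along the optical axis (not along the pixel's ray), 0 where there is no reading), "fx", "fy", "cx", "cy" (pixels), "R" (3x3) and "t" (3): a world point X has camera coordinates R X + t. Camera axes: x right, y down, z forward; pixel columns grow to the right and rows downward; lengths in m; the calibration is good to about 2 mm. A picture is of the moment at which its call begins.
- bot.job_done(): hands the job in, once; it reports no verdict.
The state is a dict: "time": time; "joint_pos": joint angles; "qd": joint speeds; "tau": joint torques, N m; "tcp_pos": TCP position; "orientation": TCP orientation; "wrist_force": force on the tool from outside, world axes, zero at the start; "wrist_torque": the same for the moment, N m; "finger_gap": finger opening in m.
Only numpy, scipy, OpenCV 4.12 (cv2) and the standard library are available. Lean on these libraries where they do the work, as an engineer would, in place of code of your own. Each camera call takes 0.05 s, during which the arm holds its last target. There are 200 camera calls.

## Working session

There is one attempt and no reset: what is moved stays moved. The work goes in short steps, Python scripts to look and compute and a shell command to move; the robot and the scene stay as the last step left them, time stands still between calls to the robot, and variables do not carry over. Pictures are saved under pics/ and viewed, about 8 in all and at most 12, crops included, and the job is handed in when it is done.

```bash
mkdir -p pics
cat > h.py <<'E'
import numpy as np, cv2
from bench import bot
def cap(n):
    c=bot.capture(n); c['C']=-c['R'].T@c['t']; return c
def save(c,name,box=None,s=1):
    im=c['img'][:,:,::-1]
    if box: x0,y0,x1,y1=box; im=im[y0:y1,x0:x1]
    cv2.imwrite('pics/'+name,cv2.resize(im,None,fx=s,fy=s,interpolation=cv2.INTER_CUBIC))
def ray(c,u,v):
    d=c['R'].T@np.array([(u-c['cx'])/c['fx'],(v-c['cy'])/c['fy'],1.]); return d
def onz(c,u,v,z):
    d=ray(c,u,v); return c['C']+d*(z-c['C'][2])/d[2]
def dep(c,u,v):
    return c['C']+ray(c,u,v)*c['range_z'][int(v),int(u)]
def cloud(c):
    v,u=np.mgrid[:400,:640]; z=c['range_z']
    P=np.stack([(u-c['cx'])/c['fx']*z,(v-c['cy'])/c['fy']*z,z],-1)
    W=(P-c['t'])@c['R']; W[z==0]=np.nan; return W
E
python3 - <<'E'
from h import *
for n in ('top','side'):
    c=cap(n); save(c,n+'0.png'); print(n,c['C'].round(3),c['R'][2].round(3),c['fx'])
    np.savez('pics/'+n+'0.npz',**c)
s=bot.observe(); print(s)
E
```

```text
top [3.050e-01 1.000e-03 1.027e+00] [ 0.174 -0.008 -0.985] 394.63523791231984
side [ 0.216 -0.9    1.09 ] [ 0.191  0.65  -0.736] 497.83923607390716
{'time': 0.1, 'joint_pos': array([ 1.16299701e+00,  2.38739214e-01, -1.41532371e-02,  1.31922748e+00,
        3.65407301e-06,  1.57080094e+00]), 'qd': array([ 4.38513262e-04, -2.75183204e-03,  2.05132379e-03,  6.58609437e-04,
        1.46020510e-03,  1.33014145e-06]), 'tau': array([-8.15206440e-04, -5.39723682e+01,  3.46997845e+01,  1.34018555e-02,
       -4.00995793e-05,  6.53254943e-07]), 'tcp_pos': array([0.2080682 , 0.48162273, 0.24773875]), 'orientation': array([[ 3.96593965e-01,  9.17993980e-01, -5.28283063e-04],
       [ 9.17993178e-01, -3.96594317e-01, -1.21361476e-03],
       [-1.32360510e-03, -3.64795795e-06, -9.99999124e-01]]), 'wrist_force': array([-0.12356345, -0.73386609, -1.36291057]), 'wrist_torque': array([ 0.03941081, -0.00724314,  0.00703367]), 'finger_gap': 0.08527313451503994}
```

View pics/top0.png

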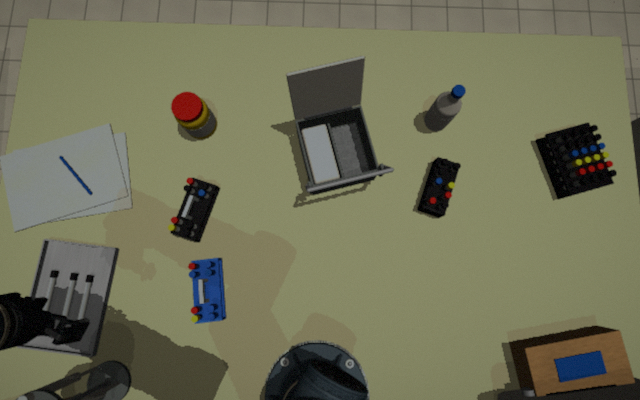

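View pics/side0.png

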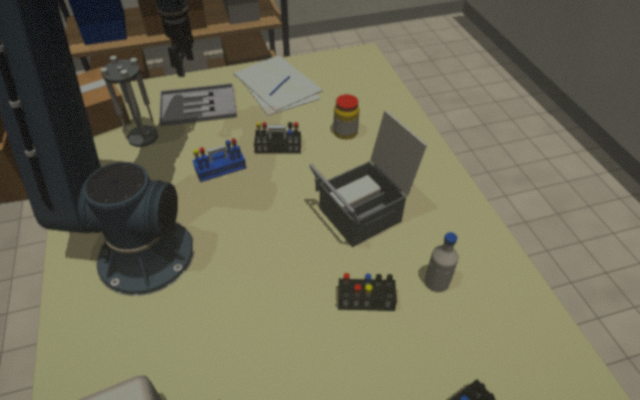

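Candidates for the rack, by pixel in the top view:
- (195,209): black, with a light bar in the middle.
- (207,290): the blue look-alike.
- (438,187): black, no handle, so the spare.
- (575,160): a big black tube block.

I choose (195,209) and will check it in a crop. The case is at (335,150), with the cold pack in its left (+y) bay and the pad in the right bay. The lid stands up on the far side. The clamp leans outward on the near side.

Run:
```python
from h import *
T=dict(np.load('pics/top0.npz'));S=dict(np.load('pics/side0.npz'))
a=cv2.resize(T['img'][165:250,155:235,::-1],None,fx=5,fy=5,interpolation=cv2.INTER_CUBIC)
b=cv2.resize(T['img'][50:210,280:400,::-1],None,fx=3,fy=3,interpolation=cv2.INTER_CUBIC)[:425]
b=cv2.resize(T['img'][50:215,280:400,::-1],(310,425),interpolation=cv2.INTER_CUBIC)
cv2.imwrite('pics/crop1.png',np.hstack([a,b]))
for n,c in (('T',T),('S',S)):
    W=cloud(c); hsv=cv2.cvtColor(c['img'],cv2.COLOR_RGB2HSV)
    # rack region
    p=onz(T,195,209,.05)
    m=(np.hypot(W[...,0]-p[0],W[...,1]-p[1])<.12)&(W[...,2]>.02)&(W[...,2]<.12)
    q=W[m]; print(n,'rack px',m.sum(),'rect',cv2.minAreaRect(q[:,:2].astype(np.float32)),'zmax',np.percentile(q[:,2],[50,90,98]).round(3))
    hm=m&(W[...,2]>.06)&(hsv[...,1]<60)&(hsv[...,2]>110)
    q=W[hm]; print(' handle',hm.sum(),q.mean(0).round(4) if len(q) else '')
    if len(q)>4: print(np.argwhere(hm).mean(0),cv2.minAreaRect(q[:,:2].astype(np.float32)))
    # case
    p=onz(T,338,150,.05)
    m=(np.hypot(W[...,0]-p[0],W[...,1]-p[1])<.19)&(W[...,2]>.02)
    q=W[m]; h=(q[:,2]>.095)&(q[:,2]<.112)
    print(' case',m.sum(),'rim rect',cv2.minAreaRect(q[h][:,:2].astype(np.float32)))
    h=(q[:,2]>.055)&(q[:,2]<.075); print(' cold',h.sum(),cv2.minAreaRect(q[h][:,:2].astype(np.float32)))
    h=(q[:,2]>.125); print(' high',q[h].max(0),q[h].min(0))
```

```text
T rack px 1684 rect ((0.44272926449775696, 0.32100772857666016), (0.06723945587873459, 0.14984281361103058), 73.62132263183594) zmax [0.043 0.086 0.089]
 handle 75 [0.4429 0.3217 0.0889]
[205.88       187.05333333] ((0.4431300163269043, 0.3219216465950012), (0.008767661638557911, 0.05343369394540787), 73.04441833496094)
 case 7482 rim rect ((0.5947248935699463, -0.03327178955078125), (0.18460321426391602, 0.1744459569454193), 15.728201866149902)
 cold 1733 ((0.6037688851356506, -0.029341354966163635), (0.1571616381406784, 0.1658576875925064), 15.749192237854004)
 high [0.74009182 0.07909853 0.27826248] [ 0.46755833 -0.15673129  0.12508596]
S rack px 980 rect ((0.44102445244789124, 0.31742265820503235), (0.07382748275995255, 0.1506320685148239), 72.32743835449219) zmax [0.046 0.084 0.088]
 handle 37 [0.4421 0.3202 0.0873]
[126.54054054 276.27027027] ((0.442554235458374, 0.32050150632858276), (0.014098313637077808, 0.05423865094780922), 71.09662628173828)
 case 7238 rim rect ((0.5962282419204712, -0.03888997435569763), (0.18926148116588593, 0.18214112520217896), 16.24237060546875)
 cold 1448 ((0.5976737141609192, -0.03672322630882263), (0.17453430593013763, 0.1737438440322876), 15.375326156616211)
 high [0.7409396  0.0812478  0.27724786] [ 0.46728871 -0.16067779  0.12504241]
```

View pics/crop1.png

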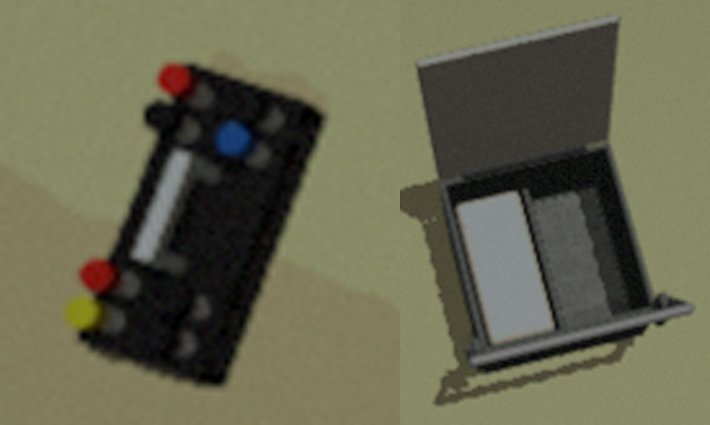

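The crop confirms it: a metal handle over the middle of the black rack. The case shows the pad in its right bay. Now the case frame, more precisely.

Run:
```python
from h import *
T=dict(np.load('pics/top0.npz'));S=dict(np.load('pics/side0.npz'))
th=np.radians(15.7); A=np.array([[np.cos(th),np.sin(th)],[-np.sin(th),np.cos(th)]]); O=np.array([.597,-.036])
f=lambda a:np.percentile(a,[1,10,50,90,99]).round(4)
for n,c in (('T',T),('S',S)):
    W=cloud(c); q=W[(np.hypot(W[...,0]-O[0],W[...,1]-O[1])<.2)&(W[...,2]>.004)]
    L=np.c_[(q[:,:2]-O)@A.T,q[:,2]]; x,y,z=L.T
    def show(k,m):
        if m.sum()>5: print(n,k,m.sum(),'x',f(x[m]),'y',f(y[m]),'z',f(z[m]))
    r=(abs(z-.105)<.004)
    show('rim -y',r&(y<-.07)&(abs(x)<.06)); show('rim +y',r&(y>.07)&(abs(x)<.06)); show('rim -x',r&(x<-.06)&(abs(y)<.06))
    for s in(-1,1):
        m=r&(y*s>.07)&(abs(x)<.06)
        if m.sum()>20: print('   slope deg',np.degrees(np.polyfit(x[m],y[m],1)[0]))
    show('out -y',(z<.09)&(z>.02)&(y<-.08)&(abs(x)<.06))
    i=abs(z-.065)<.006; show('cold',i&(y>-.005)&(y<.08)&(abs(x)<.08))
    i=(z>.005)&(z<.018); show('pad',i&(y<0)&(y>-.08)&(abs(x)<.075))
    i=(z<.09)&(z>.055); show('in +x',i&(y<-.01)&(y>-.07)&(x>.06)&(x<.1))
    for lo in (.12,.16,.2,.24,.265): show('lid%.2f'%lo,(x>.05)&(z>lo)&(z<lo+.02)&(abs(y)<.08))
    show('clamp',(x<-.075)&(z>.13)&(abs(y)<.11)); show('clampmid',(x<-.075)&(z>.13)&(abs(y)<.05))
```

```text
T rim -y 115 x [-0.0594 -0.0493 -0.0004  0.0475  0.0584] y [-0.0825 -0.0819 -0.0794 -0.0774 -0.0769] z [0.1014 0.1025 0.1053 0.1073 0.108 ]
T rim +y 97 x [-0.0586 -0.0467  0.0023  0.0481  0.0574] y [0.0805 0.081  0.083  0.085  0.0855] z [0.1024 0.1039 0.1058 0.1076 0.1086]
T rim -x 94 x [-0.0835 -0.0829 -0.0809 -0.0791 -0.0784] y [-0.059  -0.0467  0.0006  0.048   0.0582] z [0.1021 0.1039 0.1057 0.1076 0.1087]
   slope deg -0.019897728549627517
   slope deg 0.15567515880908275
T cold 1447 x [-0.0684 -0.0559  0.0021  0.0611  0.0754] y [0.0103 0.0169 0.043  0.0689 0.0747] z [0.0604 0.0629 0.0654 0.0677 0.0696]
T pad 1286 x [-0.0575 -0.0456  0.0074  0.0611  0.0738] y [-0.0777 -0.0706 -0.042  -0.0132 -0.0069] z [0.0057 0.0079 0.0106 0.0131 0.0159]
T in +x 112 x [0.0818 0.0824 0.0832 0.084  0.0845] y [-0.0686 -0.0621 -0.0398 -0.0158 -0.0103] z [0.0555 0.0594 0.0733 0.0869 0.0894]
T lid0.12 309 x [0.0897 0.0911 0.093  0.0948 0.0959] y [-0.0783 -0.0618  0.0016  0.0642  0.0782] z [0.1201 0.1218 0.13   0.1382 0.1398]
T lid0.16 341 x [0.0973 0.0987 0.1005 0.1025 0.1041] y [-0.0784 -0.062   0.00
[... 2029 characters left out ...]
777 0.1797]
S lid0.20 311 x [0.1028 0.1048 0.1081 0.1106 0.1125] y [-0.0793 -0.0657 -0.0048  0.0649  0.0786] z [0.2001 0.2017 0.2094 0.2179 0.2198]
S lid0.24 320 x [0.1114 0.1132 0.1156 0.1183 0.1207] y [-0.0789 -0.0647 -0.005   0.0626  0.0784] z [0.2404 0.2421 0.2503 0.2577 0.2597]
S lid0.27 234 x [0.1155 0.1176 0.1201 0.1245 0.1271] y [-0.0787 -0.0658 -0.0039  0.0616  0.0785] z [0.2653 0.2666 0.2715 0.2745 0.2765]
S clamp 309 x [-0.1095 -0.1078 -0.1043 -0.0965 -0.0883] y [-0.1003 -0.0969 -0.0165  0.0867  0.0958] z [0.1329 0.1515 0.178  0.1815 0.1837]
S clampmid 126 x [-0.1097 -0.1081 -0.1054 -0.1002 -0.0986] y [-0.0484 -0.0392 -0.002   0.0356  0.0467] z [0.1734 0.1755 0.1785 0.1815 0.1838]
```

```bash
python3 -m creep '[{"slide":[39,-27,0],"twist":0.0185},{"slide":[39,-27,0],"twist":0.0185},{"slide":[39,-27,0],"twist":0.0185},{"slide":[39,-27,0],"twist":0.0185},{"slide":[39,-27,0],"twist":0.0185},{"slide":[39,-26,-20],"twist":0.0185},{"slide":[0,0,-40],"twist":0},{"slide":[0,0,0],"twist":0}]' 1 40
```

```text
time: 1.1
tcp_pos: [0.4409, 0.3193, 0.1857]
orientation: [[0.294, 0.956, -0.005], [0.956, -0.294, -0.004], [-0.005, -0.004, -1.0]]
wrist_force: [-0.3, 0.5, 0.7]
finger_gap: 0.0858
```

```bash
python3 -m creep '[{"slide":[2,2,-36],"twist":0},{"slide":[0,0,-36],"twist":0},{"slide":[0,0,-24],"twist":0},{"slide":[0,0,-10],"twist":0},{"slide":[0,0,0],"twist":0}]'
python3 - <<'E'
from h import *
c=cap('top'); d=cap('side')
a=cv2.resize(c['img'][165:250,155:235,::-1],(400,425),interpolation=cv2.INTER_CUBIC)
b=cv2.resize(d['img'][80:180,230:325,::-1],(400,425),interpolation=cv2.INTER_CUBIC)
cv2.imwrite('pics/grasp.png',np.hstack([a,b]))
E
```

```text
time: 1.72
tcp_pos: [0.4442, 0.3234, 0.083]
orientation: [[0.292, 0.956, 0.0], [0.956, -0.292, 0.0], [0.0, 0.0, -1.0]]
wrist_force: [-0.6, 0.7, 0.3]
finger_gap: 0.085
```

View pics/grasp.png

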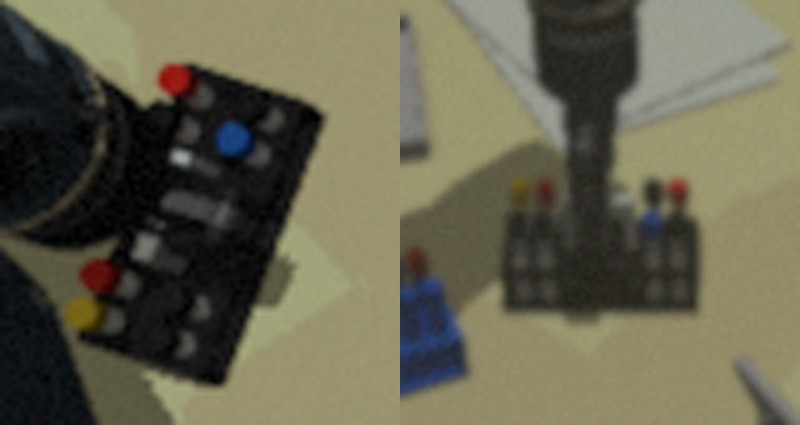

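The view shows the fingers straddling the handle near its middle, with the tubes clear. I'll trim 2 mm, close and lift a little.

```bash
python3 -m creep '[{"slide":[-1.5,-2.5,-3],"twist":0},{"slide":[0,0,0],"twist":0}]' && python3 -m creep '[{"slide":[0,0,0],"twist":0},{"slide":[0,0,0],"twist":0},{"slide":[0,0,0],"twist":0},{"slide":[0,0,0],"twist":0},{"slide":[0,0,0],"twist":0},{"slide":[0,0,0],"twist":0}]' 0 60 && python3 -m creep '[{"slide":[0,0,20],"twist":0},{"slide":[0,0,30],"twist":0},{"slide":[0,0,0],"twist":0}]'
```

```text
time: 2.08
tcp_pos: [0.4426, 0.3203, 0.0796]
orientation: [[0.293, 0.956, 0.0], [0.956, -0.293, 0.0], [0.0, 0.0, -1.0]]
wrist_force: [0.4, -0.2, -0.7]
finger_gap: 0.0854
time: 2.82
tcp_pos: [0.4426, 0.3203, 0.0791]
orientation: [[0.292, 0.956, -0.0], [0.956, -0.292, -0.0], [-0.0, -0.0, -1.0]]
wrist_force: [0.9, 0.5, -2.0]
finger_gap: 0.0087
time: 3.2
tcp_pos: [0.4437, 0.3211, 0.1309]
orientation: [[0.292, 0.956, 0.003], [0.956, -0.292, 0.002], [0.003, 0.002, -1.0]]
wrist_force: [0.8, 0.2, -2.4]
finger_gap: 0.009
```

```bash
python3 -m creep '[{"slide":[0,0,50],"twist":0},{"slide":[0,-10,50],"twist":0.05},{"slide":[10,-25,40],"twist":0.08},{"slide":[20,-45,0],"twist":0.1},{"slide":[25,-50,0],"twist":0.12},{"slide":[20,-50,0],"twist":0.12},{"slide":[20,-50,0],"twist":0.103},{"slide":[20,-50,0],"twist":0}]' && python3 -m creep '[{"slide":[20,-50,0],"twist":0},{"slide":[20,-45,0],"twist":0},{"slide":[12,-20,0],"twist":0},{"slide":[0,0,0],"twist":0},{"slide":[0,0,0],"twist":0}]'
```

```text
time: 4.2
tcp_pos: [0.5579, 0.0387, 0.2678]
orientation: [[-0.274, 0.962, -0.001], [0.962, 0.274, -0.0], [0.0, -0.001, -1.0]]
wrist_force: [0.9, 0.3, -2.6]
finger_gap: 0.0087
time: 4.82
tcp_pos: [0.6092, -0.0742, 0.2682]
orientation: [[-0.273, 0.962, -0.002], [0.962, 0.273, 0.0], [0.001, -0.002, -1.0]]
wrist_force: [0.3, 0.3, -2.8]
finger_gap: 0.0089
```

```bash
python3 -m creep '[{"slide":[0,0,-40],"twist":0},{"slide":[0,0,-30],"twist":0},{"slide":[0,0,0],"twist":0},{"slide":[0,0,0],"twist":0}]'
cat > fit.py <<'E'
from h import *
import sys
th=np.radians(15.85); A=np.array([[np.cos(th),np.sin(th)],[-np.sin(th),np.cos(th)]]); O=np.array([.5984,-.0346])
zb=bot.observe()['tcp_pos'][2]-.079
c=cap('top'); d=cap('side'); f=lambda a:np.percentile(a,[2,50,98]).round(4)
for n,c_ in(('T',c),('S',d)):
    W=cloud(c_); q=W[(np.hypot(W[...,0]-O[0],W[...,1]-O[1])<.2)&(W[...,2]>.004)]
    x,y=((q[:,:2]-O)@A.T).T; z=q[:,2]-zb
    m=(z>.005)&(z<.09)&(y<.01)&(y>-.1)&(x<.085)&(x>-.082)&(q[:,2]>.118)
    if m.sum()>20: print(n,m.sum(),f(x[m]),f(y[m]),f(z[m]),cv2.minAreaRect(np.c_[x,y][m].astype(np.float32)))
a=cv2.resize(c['img'][50:215,280:400,::-1],(327,450),interpolation=cv2.INTER_CUBIC)
b=cv2.resize(d['img'][105:255,300:440,::-1],(420,450),interpolation=cv2.INTER_CUBIC)
cv2.imwrite('pics/'+sys.argv[1],np.hstack([a,b]))
E
python3 fit.py above.png
```

```text
time: 5.32
tcp_pos: [0.61, -0.074, 0.2006]
orientation: [[-0.274, 0.962, 0.001], [0.962, 0.274, -0.0], [-0.001, 0.001, -1.0]]
wrist_force: [0.1, 0.2, -1.2]
finger_gap: 0.0089
S 1633 [-0.0758 -0.02    0.0687] [-0.0751 -0.0605 -0.0155] [0.0056 0.0415 0.087 ] ((-0.0017614662647247314, -0.053440190851688385), (0.08477136492729187, 0.15450337529182434), 87.73722076416016)
```

View pics/above.png

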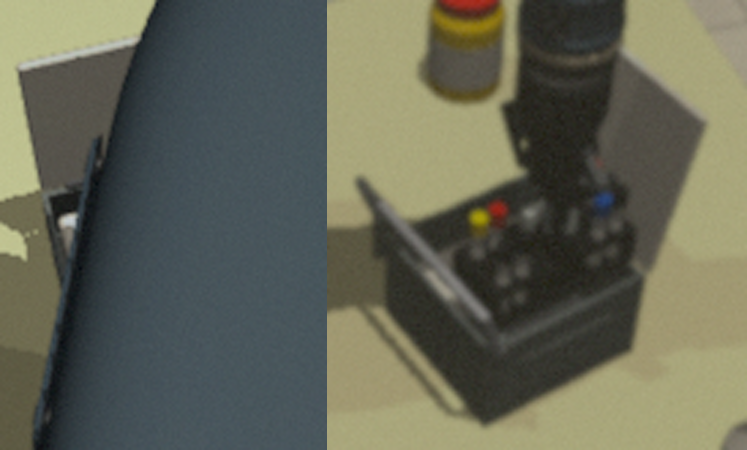

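The top view is blocked by the arm. In the side view the rack hangs over the empty bay, with its long side parallel to the wall. A quick numeric check of its near face before lowering.

```bash
cat > face.py <<'E'
from h import *
th=np.radians(15.85); A=np.array([[np.cos(th),np.sin(th)],[-np.sin(th),np.cos(th)]]); O=np.array([.5984,-.0346])
zb=bot.observe()['tcp_pos'][2]-.079
d=cap('side'); W=cloud(d); x,y=np.moveaxis((W[...,:2]-O)@A.T,-1,0); z=W[...,2]
m=(z>max(zb+.005,.112))&(z<zb+.045)&(y<-.06)&(y>-.09)&(abs(x)<.084)
print('zb',zb,m.sum(),'y',np.percentile(y[m],[5,50,95]).round(4),'slope',np.degrees(np.polyfit(x[m],y[m],1)[0]))
for zz in np.arange(max(zb,.112),zb+.05,.006):
    k=m&(abs(z-zz)<.003)
    if k.sum()>5: print(round(zz-zb,3),k.sum(),x[k].min().round(4),x[k].max().round(4))
E
python3 face.py
```

```text
zb 0.12197812298360967 570 y [-0.0756 -0.0688 -0.0615] slope 0.18842210715178892
0.006 147 -0.0771 0.0736
0.012 55 -0.0768 0.0716
0.018 35 -0.0762 0.0758
0.024 21 -0.0766 0.0747
0.03 13 -0.076 0.0739
0.036 89 -0.0761 0.0748
0.042 210 -0.0767 0.0735
```

```bash
python3 -m creep '[{"slide":[0.5,0.5,-20],"twist":0},{"slide":[0,0,-20],"twist":0},{"slide":[0,0,-20],"twist":0},{"slide":[0,0,-20],"twist":0},{"slide":[0,0,-15],"twist":0},{"slide":[0,0,-6],"twist":0},{"slide":[0,0,0],"twist":0}]' && python3 -m creep '[{"slide":[0,0,-3],"twist":0},{"slide":[0,0,-2],"twist":0},{"slide":[0,0,0],"twist":0}]'
```

```text
time: 6.35
tcp_pos: [0.6103, -0.0741, 0.0984]
orientation: [[-0.273, 0.962, 0.0], [0.962, 0.273, -0.0], [-0.0, 0.0, -1.0]]
wrist_force: [-0.1, 0.0, -1.7]
finger_gap: 0.0088
time: 6.72
tcp_pos: [0.6102, -0.0741, 0.0933]
orientation: [[-0.273, 0.962, 0.0], [0.962, 0.273, -0.0], [-0.0, -0.0, -1.0]]
wrist_force: [-0.4, -0.2, -2.7]
finger_gap: 0.0087
```

```bash
python3 -m creep '[{"slide":[0,0,-2],"twist":0},{"slide":[0,0,0],"twist":0},{"slide":[0,0,0],"twist":0}]' && python3 -m creep '[{"slide":[0,0,-1],"twist":0},{"slide":[0,0,0],"twist":0},{"slide":[0,0,0],"twist":0}]'
```

```text
time: 7.1
tcp_pos: [0.6102, -0.0741, 0.0913]
orientation: [[-0.273, 0.962, 0.0], [0.962, 0.273, -0.0], [-0.0, 0.0, -1.0]]
wrist_force: [-0.1, -0.5, -2.5]
finger_gap: 0.0087
time: 7.48
tcp_pos: [0.6102, -0.0741, 0.0903]
orientation: [[-0.273, 0.962, 0.0], [0.962, 0.273, -0.0], [-0.0, 0.0, -1.0]]
wrist_force: [-0.3, -0.0, -2.5]
finger_gap: 0.0091
```

```bash
python3 -m creep '[{"slide":[0,0,-1],"twist":0},{"slide":[0,0,0],"twist":0},{"slide":[0,0,0],"twist":0}]' && python3 -m creep '[{"slide":[0,0,-1],"twist":0},{"slide":[0,0,0],"twist":0},{"slide":[0,0,0],"twist":0}]'
```

```text
time: 7.85
tcp_pos: [0.6102, -0.0741, 0.0893]
orientation: [[-0.273, 0.962, -0.0], [0.962, 0.273, -0.0], [-0.0, -0.0, -1.0]]
wrist_force: [-0.5, -0.0, -2.8]
finger_gap: 0.0087
time: 8.22
tcp_pos: [0.6102, -0.0739, 0.089]
orientation: [[-0.273, 0.962, 0.001], [0.962, 0.273, 0.0], [-0.0, 0.001, -1.0]]
wrist_force: [-2.8, 1.4, 4.8]
finger_gap: 0.0092
```

Contact at the expected height (+5 N). Release with a small opening and rise.

```bash
python3 -m creep '[{"slide":[0,0,0],"twist":0},{"slide":[0,0,0],"twist":0},{"slide":[0,0,0],"twist":0},{"slide":[0,0,0],"twist":0}]' 0.35 60 && python3 -m creep '[{"slide":[0,0,25],"twist":0},{"slide":[0,0,50],"twist":0},{"slide":[0,0,60],"twist":0},{"slide":[0,0,60],"twist":0},{"slide":[0,40,30],"twist":0},{"slide":[0,62,0],"twist":0},{"slide":[0,62,0],"twist":0},{"slide":[0,62,0],"twist":0}]' && python3 -m creep '[{"slide":[30,30,0],"twist":0},{"slide":[0,0,0],"twist":0}]' 0; python3 fit.py placed.png
```

```text
time: 8.72
tcp_pos: [0.6102, -0.0741, 0.0882]
orientation: [[-0.273, 0.962, -0.0], [0.962, 0.273, -0.0], [-0.0, -0.0, -1.0]]
wrist_force: [0.2, 0.5, -0.1]
finger_gap: 0.0299
time: 9.72
tcp_pos: [0.6101, 0.1537, 0.3135]
orientation: [[-0.272, 0.962, 0.001], [0.962, 0.272, -0.0], [-0.0, 0.001, -1.0]]
wrist_force: [0.8, 0.4, 0.1]
finger_gap: 0.03
time: 9.98
tcp_pos: [0.6411, 0.1846, 0.3116]
orientation: [[-0.276, 0.961, -0.001], [0.961, 0.276, -0.0], [0.0, -0.001, -1.0]]
wrist_force: [-0.6, -0.0, -0.3]
finger_gap: 0.0002
```

View pics/placed.png

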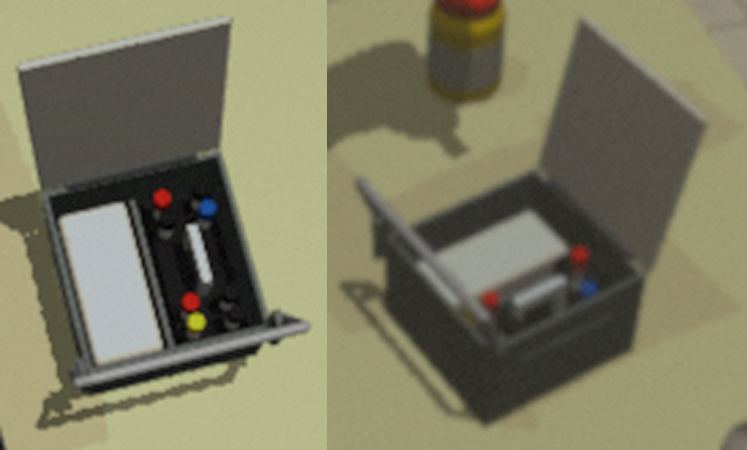

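The rack sits upright in the bay: its handle is at (200,253) of the left crop, with the cold pack beside it and the lid and clamp untouched. Next, go behind the lid.

```bash
python3 -m creep '[{"slide":[40,-20,0],"twist":0},{"slide":[40,-30,0],"twist":0},{"slide":[26,-44,0],"twist":0},{"slide":[6,-45,0],"twist":0},{"slide":[4,-35,0],"twist":0},{"slide":[0,0,0],"twist":0},{"slide":[0,0,0],"twist":0}]' 0
```

```text
time: 10.95
tcp_pos: [0.7558, 0.0072, 0.3138]
orientation: [[-0.271, 0.962, 0.0], [0.962, 0.271, 0.0], [0.0, 0.0, -1.0]]
wrist_force: [0.2, 0.2, 0.1]
finger_gap: 0.0001
```

```bash
python3 -m creep '[{"slide":[0,0,-40],"twist":0},{"slide":[0,0,-29],"twist":0},{"slide":[0,0,0],"twist":0},{"slide":[-14,-4,0],"twist":0},{"slide":[-14,-4,0],"twist":0},{"slide":[-14,-4,0],"twist":0},{"slide":[-14,-4,0],"twist":0},{"slide":[0,0,0],"twist":0}]'
```

```text
time: 11.95
tcp_pos: [0.7002, -0.0077, 0.2469]
orientation: [[-0.273, 0.962, 0.003], [0.962, 0.273, -0.0], [-0.001, 0.003, -1.0]]
wrist_force: [0.3, 0.1, -0.1]
finger_gap: 0.0002
```

```bash
python3 -m creep '[{"slide":[-17,-5,7],"twist":0},{"slide":[-17,-5,7],"twist":0}]'
python3 - <<'E'
from h import *
th=np.radians(15.85); A=np.array([[np.cos(th),np.sin(th)],[-np.sin(th),np.cos(th)]]); O=np.array([.5984,-.0346])
W=cloud(cap('side')); x,y=np.moveaxis((W[...,:2]-O)@A.T,-1,0); z=W[...,2]
for a in (.13,.17,.21,.25,.27):
    m=(abs(z-a)<.006)&(y<-.05)&(y>-.08)&(abs(x)<.2); 
    if m.sum(): print(a,m.sum(),np.percentile(x[m],[10,50,90]).round(4))
E
```

```text
time: 12.2
tcp_pos: [0.667, -0.0175, 0.2592]
orientation: [[-0.273, 0.962, 0.002], [0.962, 0.273, 0.0], [-0.0, 0.002, -1.0]]
wrist_force: [3.1, 0.1, -0.1]
finger_gap: 0.0003
0.13 16 [0.0784 0.0799 0.0808]
0.17 29 [-0.1089  0.0684  0.0706]
0.21 19 [0.0582 0.0598 0.0607]
0.25 21 [0.0473 0.0488 0.0502]
0.27 41 [0.0437 0.0456 0.0502]
```

The lid is at about 75° as planned, with 3 N of push. Continue along the arc.

```bash
python3 -m creep '[{"slide":[-16.5,-4.7,-6],"twist":0},{"slide":[-16.5,-4.7,-6],"twist":0},{"slide":[-14.5,-4.1,-10],"twist":0},{"slide":[-14.5,-4.1,-10],"twist":0},{"slide":[-11.5,-3.3,-14],"twist":0},{"slide":[-11.5,-3.3,-14],"twist":0}]' && python3 -m creep '[{"slide":[-7.7,-2.2,-16],"twist":0},{"slide":[-7.7,-2.2,-16],"twist":0},{"slide":[-3.5,-1,-16],"twist":0},{"slide":[-3.5,-1,-13],"twist":0}]'
```

```text
time: 13.0
tcp_pos: [0.5823, -0.042, 0.1989]
orientation: [[-0.273, 0.962, 0.002], [0.962, 0.273, -0.0], [-0.001, 0.002, -1.0]]
wrist_force: [1.4, 0.3, 0.6]
finger_gap: 0.0001
time: 13.5
tcp_pos: [0.5599, -0.0485, 0.1373]
orientation: [[-0.273, 0.962, 0.001], [0.962, 0.273, -0.0], [-0.0, 0.001, -1.0]]
wrist_force: [0.8, -0.1, 0.7]
finger_gap: 0.0004
```

```bash
python3 -m creep '[{"slide":[0,0,-3],"twist":0},{"slide":[0,0,-3],"twist":0}]'
```

```text
time: 13.75
tcp_pos: [0.5592, -0.0486, 0.1315]
orientation: [[-0.273, 0.962, 0.0], [0.962, 0.273, -0.0], [-0.0, 0.0, -1.0]]
wrist_force: [-0.5, -0.2, 0.2]
finger_gap: 0.0004
```

```bash
python3 -m creep '[{"slide":[0,0,-1.5],"twist":0},{"slide":[0,0,-1.5],"twist":0}]';python3 -m creep '[{"slide":[0,0,-1],"twist":0},{"slide":[0,0,0],"twist":0}]'
python3 - <<'E'
from h import *
th=np.radians(15.85); A=np.array([[np.cos(th),np.sin(th)],[-np.sin(th),np.cos(th)]]); O=np.array([.5984,-.0346])
W=cloud(cap('side')); x,y=np.moveaxis((W[...,:2]-O)@A.T,-1,0); z=W[...,2]
m=(y<-.04)&(y>-.08)&(abs(x)<.075)&(z>.09)
for a in (-.06,-.03,0,.03,.06):
    k=m&(abs(x-a)<.01); print(a,k.sum(),np.percentile(z[k],[10,50,90]).round(4))
E
```

```text
time: 14.0
tcp_pos: [0.5592, -0.0487, 0.1298]
orientation: [[-0.273, 0.962, 0.002], [0.962, 0.273, -0.0], [-0.001, 0.002, -1.0]]
wrist_force: [-6.9, 1.1, 23.2]
finger_gap: -0.0001
time: 14.25
tcp_pos: [0.5592, -0.0487, 0.1298]
orientation: [[-0.273, 0.962, 0.003], [0.962, 0.273, -0.0], [-0.001, 0.003, -1.0]]
wrist_force: [-7.3, 0.6, 21.7]
finger_gap: 0.0003
-0.06 913 [0.1906 0.5278 0.6027]
-0.03 979 [0.2077 0.4681 0.5855]
0 89 [0.1114 0.1138 0.116 ]
0.03 86 [0.111  0.1141 0.1165]
0.06 77 [0.1111 0.1142 0.1162]
```

The lid is flat shut: its top is at 0.114, and the tip met firm resistance at z = 0.113. Now the clamp.

```bash
python3 -m creep '[{"slide":[0,0,50],"twist":0},{"slide":[0,0,50],"twist":0},{"slide":[-35,-9,35],"twist":0},{"slide":[-40,-10,0],"twist":0},{"slide":[-30,-8,0],"twist":0},{"slide":[0,0,0],"twist":0},{"slide":[0,0,0],"twist":0}]'
python3 - <<'E'
from h import *
th=np.radians(15.85); A=np.array([[np.cos(th),np.sin(th)],[-np.sin(th),np.cos(th)]]); O=np.array([.5984,-.0346])
print('tcp case',A@(bot.observe()['tcp_pos'][:2]-O))
W=cloud(cap('side')); x,y=np.moveaxis((W[...,:2]-O)@A.T,-1,0); z=W[...,2]
m=(abs(y)<.075)&(abs(x+.1)<.025)&(z>.14)&(z<.2)
print(m.sum(),np.percentile(x[m],[5,50,95]).round(4),np.percentile(z[m],[5,50,95]).round(4))
m=(abs(y)<.08)&(abs(x)<.075)&(z>.1)&(z<.13)
print(m.sum(),np.polyfit(x[m],z[m],1),z[m].std())
E
```

```text
time: 15.18
tcp_pos: [0.4546, -0.0757, 0.2627]
orientation: [[-0.273, 0.962, 0.001], [0.962, 0.273, -0.0], [-0.001, 0.001, -1.0]]
wrist_force: [-0.6, 0.1, -0.1]
finger_gap: -0.0
tcp case [-0.14959939 -0.00026818]
162 [-0.1106 -0.1066 -0.101 ] [0.1743 0.1784 0.182 ]
2169 [-0.00264012  0.11421203] 0.0021022581284975738
```

```bash
python3 -m creep '[{"slide":[0,0,-45],"twist":0},{"slide":[0,0,-38],"twist":0},{"slide":[0,0,0],"twist":0},{"slide":[12,3.4,0],"twist":0},{"slide":[12,3.4,0],"twist":0},{"slide":[12,3.4,0],"twist":0},{"slide":[12,3.4,0],"twist":0}]' && python3 -m creep '[{"slide":[14,4,-4],"twist":0},{"slide":[14,4,-4],"twist":0},{"slide":[12,3.4,-7],"twist":0}]'
python3 - <<'E'
from h import *
th=np.radians(15.85); A=np.array([[np.cos(th),np.sin(th)],[-np.sin(th),np.cos(th)]]); O=np.array([.5984,-.0346])
print('tcp case',A@(bot.observe()['tcp_pos'][:2]-O))
W=cloud(cap('side')); x,y=np.moveaxis((W[...,:2]-O)@A.T,-1,0); z=W[...,2]
m=(y<-.03)&(y>-.08)&(x>-.12)&(x<0)&(z>.13)&(z<.2)
print(m.sum(),np.percentile(x[m],[5,50,95]).round(4),np.percentile(z[m],[5,50,95]).round(4))
E
```

```text
time: 16.1
tcp_pos: [0.5024, -0.062, 0.1798]
orientation: [[-0.273, 0.962, -0.0], [0.962, 0.273, -0.001], [-0.001, -0.0, -1.0]]
wrist_force: [-4.0, -1.6, 2.8]
finger_gap: -0.0003
time: 16.48
tcp_pos: [0.5424, -0.0505, 0.1635]
orientation: [[-0.273, 0.962, -0.001], [0.962, 0.273, -0.0], [-0.0, -0.001, -1.0]]
wrist_force: [-6.4, -4.1, -2.5]
finger_gap: 0.0002
tcp case [-5.82342755e-02  2.58226277e-06]
70 [-0.051  -0.0466 -0.0409] [0.1611 0.1661 0.1712]
```

```bash
python3 -m creep '[{"slide":[-10,-3,0],"twist":0},{"slide":[0,0,40],"twist":0},{"slide":[0,0,0],"twist":0},{"slide":[15,4.4,0],"twist":0},{"slide":[15,4.4,0],"twist":0},{"slide":[0,0,0],"twist":0}]' && python3 -m creep '[{"slide":[2,0.6,-12],"twist":0},{"slide":[2,0.6,-12],"twist":0},{"slide":[2,0.6,-12],"twist":0},{"slide":[2,0.6,-12],"twist":0},{"slide":[2,0.6,-10],"twist":0}]'
```

```text
time: 17.27
tcp_pos: [0.5629, -0.0444, 0.2032]
orientation: [[-0.273, 0.962, -0.001], [0.962, 0.273, 0.0], [0.0, -0.001, -1.0]]
wrist_force: [0.0, 0.5, -0.1]
finger_gap: -0.0002
time: 17.9
tcp_pos: [0.5724, -0.0419, 0.1458]
orientation: [[-0.273, 0.962, 0.002], [0.962, 0.273, -0.0], [-0.0, 0.001, -1.0]]
wrist_force: [3.1, -0.4, 3.4]
finger_gap: -0.0
```

```bash
python3 -m creep '[{"slide":[0,0,-3],"twist":0},{"slide":[0,0,-2],"twist":0}]' && python3 -m creep '[{"slide":[0,0,-1.5],"twist":0},{"slide":[0,0,0],"twist":0}]'
```

```text
time: 18.15
tcp_pos: [0.5716, -0.0418, 0.1411]
orientation: [[-0.273, 0.962, -0.0], [0.962, 0.273, 0.0], [0.0, -0.0, -1.0]]
wrist_force: [1.5, 0.8, 2.5]
finger_gap: 0.0002
time: 18.4
tcp_pos: [0.5717, -0.0418, 0.14]
orientation: [[-0.273, 0.962, 0.0], [0.962, 0.273, 0.0], [-0.0, 0.0, -1.0]]
wrist_force: [2.3, 1.9, 2.9]
finger_gap: 0.0002
```

```bash
python3 -m creep '[{"slide":[0,0,-1],"twist":0},{"slide":[0,0,0],"twist":0}]' && python3 -m creep '[{"slide":[0,0,-0.7],"twist":0},{"slide":[0,0,0],"twist":0}]'
```

```text
time: 18.65
tcp_pos: [0.5718, -0.0418, 0.1397]
orientation: [[-0.273, 0.962, 0.001], [0.962, 0.273, -0.0], [-0.0, 0.001, -1.0]]
wrist_force: [-0.3, 1.9, 9.7]
finger_gap: -0.0002
time: 18.9
tcp_pos: [0.5719, -0.0419, 0.1396]
orientation: [[-0.273, 0.962, 0.002], [0.962, 0.273, -0.0], [-0.0, 0.001, -1.0]]
wrist_force: [-2.7, 1.9, 15.9]
finger_gap: 0.0001
```

Stopped firmly: the tip is at 0.1226, and the bar's top is expected at 0.123. Retract and check.

```bash
python3 -m creep '[{"slide":[0,0,40],"twist":0},{"slide":[0,0,60],"twist":0},{"slide":[0,40,40],"twist":0},{"slide":[-15,60,0],"twist":0},{"slide":[-15,60,0],"twist":0},{"slide":[-15,60,0],"twist":0},{"slide":[0,40,0],"twist":0},{"slide":[0,0,0],"twist":0}]'
python3 - <<'E'
from h import *
th=np.radians(15.85); A=np.array([[np.cos(th),np.sin(th)],[-np.sin(th),np.cos(th)]]); O=np.array([.5984,-.0346])
c=cap('top');d=cap('side')
for n,q in (('T',c),('S',d)):
    W=cloud(q); x,y=np.moveaxis((W[...,:2]-O)@A.T,-1,0); z=W[...,2]
    m=(abs(y)<.078)&(abs(x)<.08)&(z>.09)
    k=m&(abs(x+.025)<.003); print(n,'bar z',np.percentile(z[k],[50,90]).round(4))
    k=m&(x>.0); print(' lid fit',np.polyfit(x[k],z[k],1).round(4),'max z over case',z[m].max().round(4))
T=dict(np.load('pics/top0.npz'))
for nm,(x0,y0,x1,y1) in dict(spare=(415,150,465,220),bottle=(420,80,470,135),sharps=(165,85,220,140)).items():
    print(nm,np.abs(c['img'][y0:y1,x0:x1].astype(float)-T['img'][y0:y1,x0:x1]).mean().round(2))
a=cv2.resize(c['img'][50:215,160:480,::-1],(780,402)); b=None
cv2.imwrite('pics/end.png',a); save(d,'endside.png',(300,60,480,320),2)
E
```

```text
time: 19.9
tcp_pos: [0.5258, 0.2202, 0.2772]
orientation: [[-0.276, 0.961, -0.002], [0.961, 0.276, -0.001], [-0.0, -0.002, -1.0]]
wrist_force: [0.0, -0.6, 0.3]
finger_gap: -0.0002
T bar z [0.1233 0.1254]
 lid fit [-0.0118  0.1149] max z over case 0.1284
S bar z [0.1221 0.1253]
 lid fit [-0.0058  0.1143] max z over case 0.1289
spare 15.64
bottle 18.66
sharps 46.61
```

View pics/end.png

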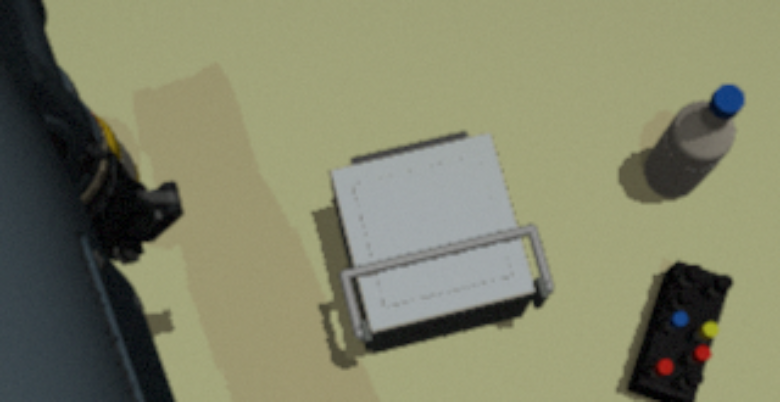

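View pics/endside.png

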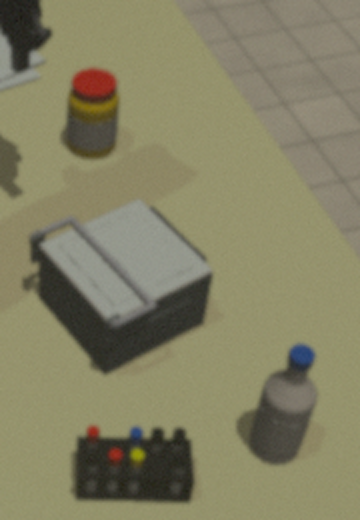

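The top view shows the lid shut with the clamp crossbar lying across it, from (350,272) to (530,235). The side view shows the same. The bottle, spare rack and jar are at their earlier pixels.

```bash
python3 -c "
from bench import bot; print(bot.job_done(), bot.observe()['time'])"
```

```text
the job is handed in; nothing more can be done
the job is handed in; nothing more can be done
```

The case is ready and handed in, at about 20 s on the robot's clock. I lowered the handled black rack onto the pad in the empty bay and released it at first contact (about 5 N). Then I swung the lid shut and pressed the wire clamp down onto it.

**Final checks**
- **Lid:** its top measured about 0.114 m, against 0.113 m expected, and flat to within 0.7°. It met firm resistance at about 22 N.
- **Clamp:** the top of the bar measured 0.122–0.123 m in both views, against 0.123 m expected. It met firm resistance at about 16 N.
- **Rack and cold pack:** a picture taken before the lid closed showed the rack upright in its bay and the cold pack in place. I did not see inside again after closing.
- **Other objects:** the bottle and spare rack are at their earlier pixels. In the last top view the sharps jar was partly hidden by the arm, but the side view shows it where it was.

**Check that did not help:** a raw picture-difference check on the bottle, spare rack and jar came out large. I put that down to the arm covering the jar and to changed shadows, so I relied on the pixel positions instead.

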